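Push the tea chest home into its corner rail

TASK

Push the closed wooden tea chest along the worktop until it sits squarely home in the corner of the low L-shaped wooden rail: its back flush against the long rail and its left end flush against the short one. Only push it with the fingers: do not grip, lift or tip it, and do not disturb the mug, the small cup or the salt shaker.

Things in the scene. Friction and masses are not known exactly. Their poses are not given: they have to be found in the camera images.
- tea_chest: closed wooden tea chest, loose, 0.5-1 kg, 155 (x) x 240 (y) mm, 80 high; lid fixed shut. Origin on its underside; x to its back, y to its left end. Faces of the box: back x=+79 mm, front -76, ends y=+-120. The lid (71-80 mm high) overhangs the front to x=-82 and the ends to y=+-123, not the back; small clasp mid-front. Starts 50-140 mm short of both rails, turned up to 0.2 rad from them
- corner_rail: low L-shaped wooden rail, fixed, 30 mm high, 16 thick. Origin: inner corner at worktop height. Long rail: inner face x=0, runs 344 mm from the corner to -y (robot's right). Short rail: inner face y=0, runs 150 mm to -x (towards the robot). Turned up to 0.1 rad from the world axes. Chest fully home: axes parallel, its origin at x=-79, y=-120 mm here; its lid then passes 3 mm over the short rail
- mug: a bystander: dark and pale-green stoneware mug with a handle, 82 mm wide, 94 mm high; origin on its underside
- small_cup: a bystander: small brown stoneware cup with a handle, 67 mm wide, 58 mm high; origin on its underside
- salt_shaker: a bystander: small glass salt shaker with a grey top, 44 mm wide, 90 mm high; origin on its underside

How it is judged:
By the outcome, as a careful person would: the job done as asked, in the order asked, and still so for the second after the job is handed in, with the robot touching nothing.
It also fails if it takes over 45 s, if anything falls off the work surface, if the arm or the gripper's body presses on something with over 40 N, if the wrist force passes 120 N, or if a joint passes its speed limit or range.

ROBOT

A 7-joint arm with a two-finger parallel gripper is mounted at the origin on a cart in front of the work surface, level with it; the furniture and walls round the work are solid. World frame = base frame: x ahead of the robot, y to its left, z up, the work surface at z = 0. Lengths are in m, angles in rad, forces in N, time in s.
With the tool pointing down it reaches from about 0.4 to 0.925 m from the base axis. Payload 4.1 kg.
Tool frame: the origin (TCP) lies midway between the tips of the shut fingers; the grasp point (between the pads) lies 19 mm behind it; z points along the fingers, y is the line along which they close (so a half turn about z gives the same grasp; the last joint's range is limited). The gripper opens to 85 mm and grips with 20 to 120 N. Pads are 22 mm wide; open, the fingers measure 114 mm over their backs; the gripper's body (76 mm by 85 mm) begins 54 mm behind the grasp point. The pads swing forward as they close: fully open they stand 13 mm farther back than shut.
Start: joints at [1.191, 0.398, 0.045, 1.537, -0.019, 1.207, -0.051], TCP at [0.18, -0.625, 0.231] pointing down, gripper open.
Joint ranges: [-2.82, 2.82], [-0.49, 2.23], [-1.37, 1.46], [0, 2.46], [-1.36, 4.5], [0.23, 2], [-2.94, 2.94]. Speed limits (rad/s): [2.57, 2.57, 3.14, 3.14, 3.14, 3.14, 3.14].

INTERFACE

Orientations are given as a rotation vector (axis times angle).
In Python, from rig import status, vision, ctrl gives the robot as it stands.
- The arm moves only by the tool send_rows, never from a script. Its argument "increments" is a list of rows, each an object of numbers: "dx", "dy", "dz": the shift along the tool's x, y, z as a fraction of full scale; "twist": the turn about the tool's z as a fraction of full scale. In form: [{"dx": .., "dy": .., "dz": .., "twist": ..}, ...]. A call has 1 to 5 rows; each row shifts and turns the commanded pose from where the row before left it, along the tool's axes as they then stand; what a row does not reach is not made up. Full scale, the value 1, is 0.25 m for a shift and 360 degrees for a turn. A row lasts 1/12 s, in which the tool goes at most 41.7 mm and 7.16 degrees, less where a joint would pass 70% of its speed; a pose out of reach is approached as far as the arm can. A call with a number of a shift or a turn outside -1 to 1 is refused whole. A call with a gripper value outside its range is refused whole. "hand" is the closure, from 0 (fully open) to 1 (shut), set as the call begins (left out, the last holds). The fingers move at their own pace and stop on an object; "newtons" is the grip in N (left out, the last holds). Time passes only in rows, so rows that do not move let the fingers close. It gives the time, the measured TCP pose, the force, the opening and the grip force at its end, in the units of the state.
- status.sense(): the state, without advancing time (a new reading comes with each control period).
- vision.snapshot(name): name is "scene" or "top" or "wrist"; returns a dict with "pixels" (384x512x3 uint8, red, green, blue), "fx", "fy", "cx", "cy" (pixels), "rvec" (rotation vector, rad) and "tvec" (3), from world to camera coordinates, as OpenCV has them; the wrist camera has in their place "T_tool_cam" (4x4, takes a point from camera to tool coordinates, whose origin is the TCP and whose axes are the flange's). Camera axes: x right, y down, z forward; pixel columns grow to the right and rows downward; lengths in m; the calibration is good to about 2 mm. A picture is of the moment at which its call begins: read the wrist's pose just before it. There is no depth.
- ctrl.finish_job(): hands the job in; it is judged then, once.
The state is a dict: "time_s": time; "joints": joint angles; "qvel": joint speeds; "tau": joint torques, N m; "tool_pos": TCP position; "ee_rot": TCP orientation; "wrist_force": force on the tool from outside, world axes, zero at the start; "ft_torque": the same for the moment, N m; "gripper_width": opening from 0.0 (shut) to 1.0 (fully open); "grip_force": force on a finger pad.
Only numpy, scipy, OpenCV 4.12 (cv2) and the standard library are available. Lean on these libraries where they do the work, as an engineer would, in place of code of your own. Each camera call takes 0.05 s, during which the arm holds its last target. There are 200 camera calls.

## Working session

There is one attempt and no reset: what is moved stays moved. The work goes in short steps, Python scripts to look and compute and a tool call to move; the robot and the scene stay as the last step left them, time stands still between calls to the robot, and variables do not carry over. Pictures are saved under pics/ and viewed, at most 10 in all, crops included, and the job is handed in when it is done.

Besides the shell and the picture viewer there is one more tool, called by a JSON object that holds its "op" and its "data", one argument or row to a line. send_rows: Moves the arm, as the interface text tells. Its arguments: {"type":"object","properties":{"increments":{"type":"array"},"hand":{"type":"number"},"newtons":{"type":"number"}},"required":["increments"]}

```bash
mkdir -p pics; cat > h.py <<'E'
import numpy as np, cv2
from rig import status, vision, ctrl
def snap(n,f):
    s=vision.snapshot(n); cv2.imwrite('pics/'+f,s['pixels'][:,:,::-1]); 
    np.savez('pics/'+f+'.npz',**{k:v for k,v in s.items()}); return s
def ray(f,uv,z):
    s=np.load('pics/'+f+'.npz'); R,_=cv2.Rodrigues(s['rvec']); t=s['tvec'].reshape(3)
    d=R.T@np.array([(uv[0]-s['cx'])/s['fx'],(uv[1]-s['cy'])/s['fy'],1]); c=-R.T@t
    return c+d*(z-c[2])/d[2]
E
python3 - <<'E'
from h import *
snap('top','top1.png'); snap('scene','sc1.png'); s=status.sense(); print(s)
i=cv2.imread('pics/top1.png'); cv2.imwrite('pics/top1b.png',cv2.resize(i,(800,600),interpolation=cv2.INTER_CUBIC))
E
```

```text
{'time_s': 0.1, 'joints': array([ 1.19099351,  0.39914393,  0.04502961,  1.53773623, -0.01869238,
        1.2069237 , -0.0506886 ]), 'qvel': array([ 4.97155563e-05, -2.28477394e-04,  2.65377351e-04, -2.62018711e-03,
        5.63902996e-04, -1.98721651e-03,  5.53953979e-04]), 'tau': array([ 3.39228216e-03, -4.76267767e+01,  1.36980582e+00, -2.54950726e+01,
        1.19831852e-02,  5.01090559e-03,  7.63198528e-06]), 'tool_pos': array([ 0.18000059, -0.62398753,  0.2303584 ]), 'ee_rot': array([-3.10891741e+00, -4.39597636e-01,  5.92947933e-04]), 'wrist_force': array([0.24074545, 0.62620554, 1.23535072]), 'ft_torque': array([ 0.05963058, -0.01332304,  0.02543384]), 'grip_force': 0.0, 'gripper_width': 0.9999836849650652}
```

View pics/top1b.png

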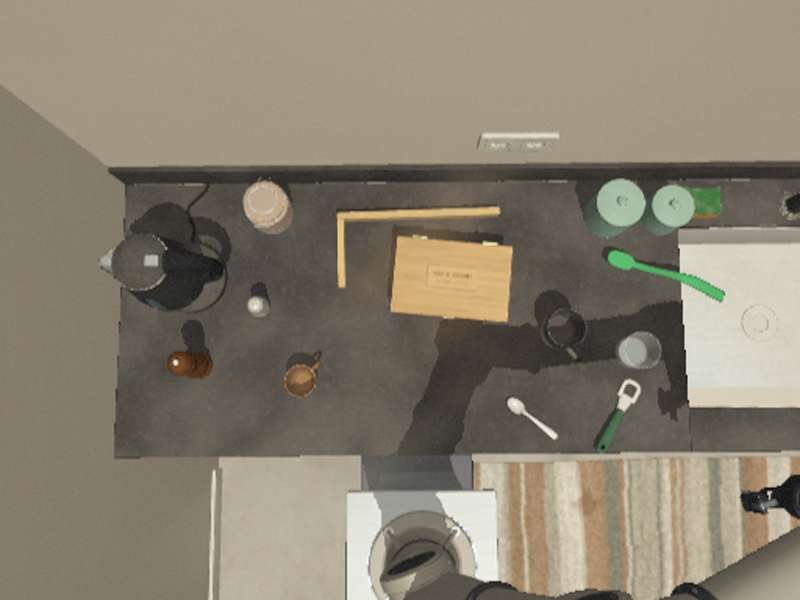

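View pics/sc1.png

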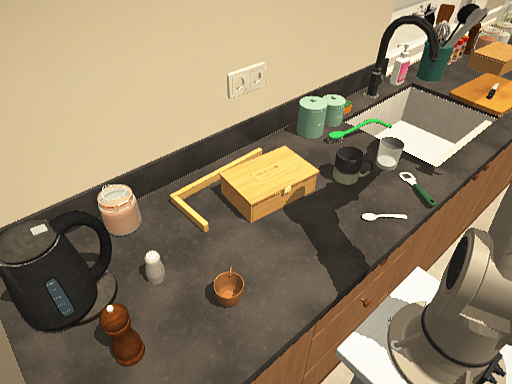

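The top view (800 px scale) shows the lid corners near (398,236), (513,246), (508,321) and (391,312). The rail corner is near (343,219), the mug at (565,328), the cup at (300,380) and the shaker at (258,305). I'll zoom in on the chest and rail.

```bash
python3 - <<'E'
from h import *
i=cv2.imread('pics/top1.png')[125:215,205:335]; cv2.imwrite('pics/z1.png',cv2.resize(i,None,fx=6,fy=6,interpolation=cv2.INTER_CUBIC))
E
```

```text
(no output)
```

View pics/z1.png

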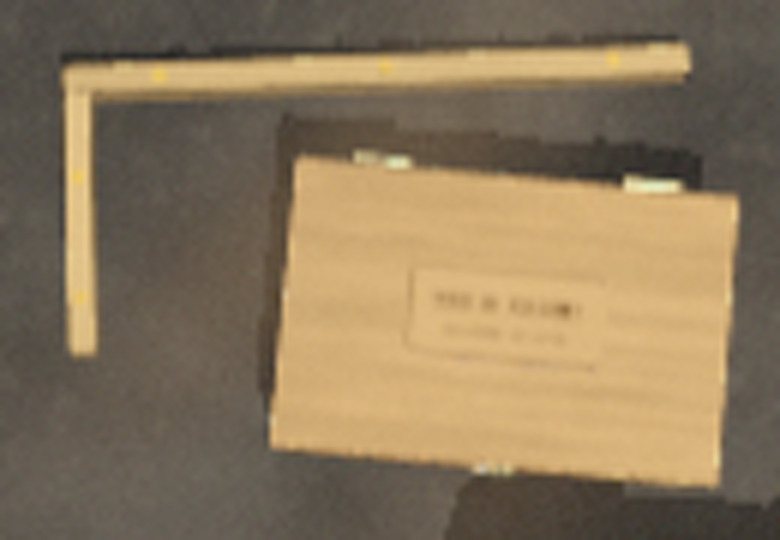

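The crop shows lid corners at (295,157), (739,195), (718,486) and (270,449). The long rail's outer top edge runs (63,66)–(690,42), the short rail's runs (63,70)–(68,355), and their inner corner is near (91,92).

```bash
cat >> h.py <<'E'
def z(x,y): return (205+(x+.5)/6-.5,125+(y+.5)/6-.5)
E
python3 - <<'E'
from h import *
np.set_printoptions(precision=4,suppress=True)
f='top1.png'
L=[ray(f,z(*p),.08)[:2] for p in [(295,157),(739,195),(718,486),(270,449)]]
print('lid',L,[np.linalg.norm(L[i]-L[(i+1)%4]) for i in range(4)])
m=lambda a,b:np.arctan2(*(a-b)[::-1])
print('yaw',m(L[0],L[3]),m(L[1],L[2]),m(L[0],L[1])-np.pi/2,m(L[3],L[2])-np.pi/2)
R=[ray(f,z(*p),.03)[:2] for p in [(63,66),(690,42),(68,355),(91,92),(690,76),(96,353)]]
print('rail',R,'yaw',m(R[0],R[1])-np.pi/2,m(R[3],R[4])-np.pi/2,m(R[0],R[2]),m(R[3],R[5]), np.linalg.norm(R[3]-R[4]))
for n,p,h in [('mug',(565,328),.09),('cup',(300,380),.05),('shk',(258,305),.085),('mughandle',(575,358),.05)]: print(n,ray(f,(p[0]*.64,p[1]*.64),h))
s=np.load('pics/top1.png.npz'); print(s['fx'],s['tvec'],-cv2.Rodrigues(s['rvec'])[0].T@s['tvec'].reshape(3))
E
```

```text
lid [array([0.6876, 0.0469]), array([ 0.6641, -0.1977]), array([ 0.5033, -0.1817]), array([0.5255, 0.0616])] [np.float64(0.2457114706429833), np.float64(0.16167546642330696), np.float64(0.24426164054335195), np.float64(0.16268196983824249)]
yaw -0.09005980352684301 -0.09900639695587594 -0.09548345344411113 -0.09136853463370764
rail [array([0.7526, 0.1801]), array([ 0.7638, -0.1793]), array([0.5854, 0.1764]), array([0.7373, 0.164 ]), array([ 0.7438, -0.1788]), array([0.5864, 0.1606])] yaw 0.03092144307863598 0.01901297945908853 0.022027349759184484 0.0224725732182946 0.3428487530343823
mug [ 0.4872 -0.3008  0.09  ]
cup [0.3859 0.2521 0.05  ]
shk [0.5411 0.3365 0.085 ]
mughandle [ 0.427  -0.3279  0.05  ]
477.9010739617891 [0.0269 0.581  1.5647] [0.3527 0.0261 1.6315]
```

Both measurements fit: the lid comes out at 245×162 mm, at yaw −0.094. The rail's yaw is about 0.024 with its corner near (0.737, 0.164), so the chest must move about (+0.064, +0.110) and turn +0.118. I'll push the front face with the open fingers, which give two contact points, and then the right end. First I'll align the tool with the rail and travel there.

{"op": "send_rows", "data": {
  "increments": [
    {"twist":0.0137},
    {"twist":0.0137},
    {"twist":0.0136}
  ],
  "hand": 0
}}

```text
invalid input at $.increments[0]: expected keys dx, dy, dz, twist
```

{"op": "send_rows", "data": {
  "increments": [
    {"dx":0.075,"dy":-0.146},
    {"dx":0.075,"dy":-0.146},
    {"dx":0.075,"dy":-0.146},
    {"dx":0.075,"dy":-0.146},
    {"dx":0.075,"dy":-0.146}
  ]
}}

```text
invalid input at $.increments[0]: expected keys dx, dy, dz, twist
```

{"op": "send_rows", "data": {
  "increments": [
    {"dx":0.075,"dy":-0.146},
    {"dx":0.075,"dy":-0.146},
    {"dx":0.075,"dy":-0.146},
    {"dx":0.075,"dy":-0.146},
    {"dx":0.075,"dy":-0.146}
  ]
}}

```text
invalid input at $.increments[0]: expected keys dx, dy, dz, twist
```

{"op": "send_rows", "data": {
  "increments": [
    {"dx":0.075,"dy":-0.146},
    {"dx":0.075,"dy":-0.146},
    {"dx":0.075,"dy":-0.146},
    {"dx":0.075,"dy":-0.146},
    {}
  ]
}}

```text
invalid input at $.increments[0]: expected keys dx, dy, dz, twist
```

All four keys are required in every row, and nothing has moved.

{"op": "send_rows", "data": {
  "increments": [
    {"dx":0,"dy":0,"dz":0,"twist":0.0137},
    {"dx":0,"dy":0,"dz":0,"twist":0.0137},
    {"dx":0,"dy":0,"dz":0,"twist":0.0136}
  ],
  "hand": 0
}}

```text
time_s: 0.35
tool_pos: [0.18, -0.6242, 0.2307]
ee_rot: [-3.14, -0.03, 0.001]
wrist_force: [-0.0, 0.5, -0.7]
gripper_width: 1.0
grip_force: 0.0
```

{"op": "send_rows", "data": {
  "increments": [
    {"dx":0.075,"dy":-0.146,"dz":0,"twist":0},
    {"dx":0.075,"dy":-0.146,"dz":0,"twist":0},
    {"dx":0.075,"dy":-0.146,"dz":0,"twist":0},
    {"dx":0.075,"dy":-0.146,"dz":0,"twist":0},
    {"dx":0.075,"dy":-0.146,"dz":0,"twist":0}
  ]
}}

```text
time_s: 0.77
tool_pos: [0.27, -0.4378, 0.2308]
ee_rot: [-3.141, -0.036, 0.001]
wrist_force: [1.2, 0.3, -0.3]
gripper_width: 1.0
grip_force: 0.0
```

{"op": "send_rows", "data": {
  "increments": [
    {"dx":0.075,"dy":-0.146,"dz":0,"twist":0},
    {"dx":0.075,"dy":-0.146,"dz":0,"twist":0},
    {"dx":0.075,"dy":-0.146,"dz":0,"twist":0},
    {"dx":0.075,"dy":-0.146,"dz":0,"twist":0},
    {"dx":0.075,"dy":-0.146,"dz":0,"twist":0}
  ]
}}

```text
time_s: 1.18
tool_pos: [0.3593, -0.2533, 0.2312]
ee_rot: [3.141, 0.036, -0.0]
wrist_force: [0.2, -1.0, -0.5]
gripper_width: 1.0
grip_force: 0.0
```

{"op": "send_rows", "data": {
  "increments": [
    {"dx":0.075,"dy":-0.146,"dz":0,"twist":0},
    {"dx":0.075,"dy":-0.146,"dz":0,"twist":0},
    {"dx":0.075,"dy":-0.146,"dz":0,"twist":0},
    {"dx":0.075,"dy":-0.146,"dz":0,"twist":0},
    {"dx":0,"dy":0,"dz":0,"twist":0}
  ]
}}

```text
time_s: 1.6
tool_pos: [0.4338, -0.099, 0.2317]
ee_rot: [-3.137, -0.057, -0.005]
wrist_force: [0.5, 0.1, 0.8]
gripper_width: 0.999
grip_force: 0.0
```

{"op": "send_rows", "data": {
  "increments": [
    {"dx":0,"dy":-0.12,"dz":0,"twist":0},
    {"dx":0,"dy":0,"dz":0.16,"twist":0},
    {"dx":0,"dy":0,"dz":0.16,"twist":0},
    {"dx":0,"dy":0,"dz":0.16,"twist":0},
    {"dx":0,"dy":0,"dz":0.16,"twist":0}
  ]
}}

```text
time_s: 2.02
tool_pos: [0.4298, -0.0778, 0.0699]
ee_rot: [3.141, 0.037, 0.002]
wrist_force: [0.4, -0.3, 0.8]
gripper_width: 0.998
grip_force: 0.0
```

{"op": "send_rows", "data": {
  "increments": [
    {"dx":0,"dy":0,"dz":0.1,"twist":0},
    {"dx":0,"dy":0,"dz":0.09,"twist":0},
    {"dx":0,"dy":0,"dz":0,"twist":0},
    {"dx":0,"dy":0,"dz":0,"twist":0}
  ]
}}

```text
time_s: 2.35
tool_pos: [0.4289, -0.0775, 0.0231]
ee_rot: [-3.141, -0.037, 0.005]
wrist_force: [0.2, -0.0, 0.6]
gripper_width: 0.994
grip_force: 0.0
```

{"op": "send_rows", "data": {
  "increments": [
    {"dx":0.08,"dy":0,"dz":0,"twist":0},
    {"dx":0.08,"dy":0,"dz":0,"twist":0},
    {"dx":0.06,"dy":0,"dz":0,"twist":0},
    {"dx":0.015,"dy":0,"dz":0,"twist":0},
    {"dx":0.015,"dy":0,"dz":0,"twist":0}
  ]
}}

```text
time_s: 2.77
tool_pos: [0.4939, -0.0764, 0.0254]
ee_rot: [3.141, 0.036, 0.004]
wrist_force: [-0.2, 0.7, 0.4]
gripper_width: 1.0
grip_force: 0.0
```

{"op": "send_rows", "data": {
  "increments": [
    {"dx":0.016,"dy":0,"dz":0,"twist":0},
    {"dx":0.016,"dy":0,"dz":0,"twist":0},
    {"dx":0.016,"dy":0,"dz":0,"twist":0},
    {"dx":0.016,"dy":0,"dz":0,"twist":0},
    {"dx":0.016,"dy":0,"dz":0,"twist":0}
  ]
}}

```text
time_s: 3.18
tool_pos: [0.5093, -0.0771, 0.0238]
ee_rot: [3.14, 0.033, -0.009]
wrist_force: [-6.7, -0.9, 6.7]
gripper_width: 0.999
grip_force: 0.0
```

{"op": "send_rows", "data": {
  "increments": [
    {"dx":0.016,"dy":0,"dz":0,"twist":0},
    {"dx":0.016,"dy":0,"dz":0,"twist":0},
    {"dx":0.016,"dy":0,"dz":0,"twist":0},
    {"dx":0.016,"dy":0,"dz":0,"twist":0},
    {"dx":0.016,"dy":0,"dz":0,"twist":0}
  ]
}}

```text
time_s: 3.6
tool_pos: [0.5292, -0.0764, 0.0238]
ee_rot: [3.14, 0.036, -0.01]
wrist_force: [-6.9, -0.4, 6.3]
gripper_width: 0.997
grip_force: 0.0
```

{"op": "send_rows", "data": {
  "increments": [
    {"dx":0.016,"dy":0,"dz":0,"twist":0},
    {"dx":0.016,"dy":0,"dz":0,"twist":0},
    {"dx":0.016,"dy":0,"dz":0,"twist":0},
    {"dx":0.016,"dy":0,"dz":0,"twist":0},
    {"dx":0.016,"dy":0,"dz":0,"twist":0}
  ]
}}

```text
time_s: 4.02
tool_pos: [0.5489, -0.0755, 0.024]
ee_rot: [3.14, 0.036, -0.011]
wrist_force: [-9.0, -0.6, 8.6]
gripper_width: 0.999
grip_force: 0.0
```

```bash
python3 - <<'E'
from h import *
snap('top','top2.png')
i=cv2.imread('pics/top2.png')[125:215,205:335]; cv2.imwrite('pics/z2.png',cv2.resize(i,None,fx=6,fy=6,interpolation=cv2.INTER_CUBIC))
E
```

```text
(no output)
```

View pics/z2.png

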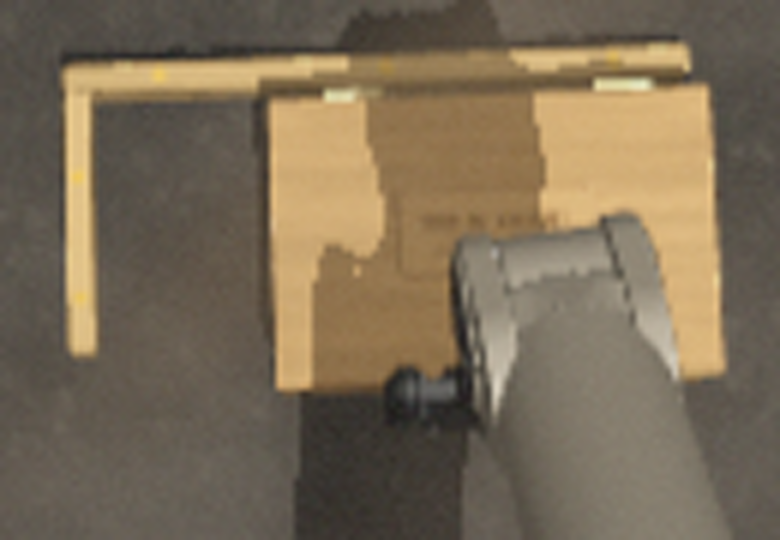

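The chest has turned to match the rail, with lid corners at (268,99), (711,85), (724,373) and (276,390). I'll compute the remaining gaps.

```bash
cat >> h.py <<'E'
def gaps(f,P,c=(.737,.164),yaw=.024):
    L=np.array([ray(f,z(*p),.08)[:2] for p in P]); C,S=np.cos(yaw),np.sin(yaw)
    print(np.round((L-np.array(c))@np.array([[C,-S],[S,C]]),4).tolist(), L.round(4).tolist())
E
python3 - <<'E'
from h import *
gaps('top2.png',[(268,99),(711,85),(724,373),(276,390)])
E
```

```text
[[-0.019, -0.1019], [-0.019, -0.3475], [-0.1802, -0.3464], [-0.1816, -0.1015]] [[0.7205, 0.0617], [0.7264, -0.1839], [0.5652, -0.1867], [0.5579, 0.0581]]
```

{"op": "send_rows", "data": {
  "increments": [
    {"dx":0.014,"dy":0,"dz":0,"twist":0},
    {"dx":0.014,"dy":0,"dz":0,"twist":0},
    {"dx":0.014,"dy":0,"dz":0,"twist":0},
    {"dx":0.01,"dy":0,"dz":0,"twist":0},
    {"dx":0,"dy":0,"dz":0,"twist":0}
  ]
}}

```text
time_s: 4.48
tool_pos: [0.5631, -0.075, 0.0241]
ee_rot: [3.14, 0.037, -0.007]
wrist_force: [-5.7, 0.5, 7.0]
gripper_width: 1.004
grip_force: 0.0
```

{"op": "send_rows", "data": {
  "increments": [
    {"dx":-0.1,"dy":0,"dz":0,"twist":0},
    {"dx":-0.16,"dy":0,"dz":0,"twist":0},
    {"dx":0,"dy":0,"dz":-0.16,"twist":0},
    {"dx":0,"dy":0,"dz":-0.16,"twist":0},
    {"dx":0,"dy":0,"dz":-0.16,"twist":0}
  ]
}}

```text
time_s: 4.9
tool_pos: [0.4977, -0.076, 0.1442]
ee_rot: [3.141, 0.037, -0.005]
wrist_force: [1.7, -1.0, 0.4]
gripper_width: 1.002
grip_force: 0.0
```

```bash
python3 -c "
from h import *
s=status.sense();print(s['joints'].round(2),s['tool_pos'])"
```

```text
[ 0.41  0.25 -0.4   1.97  0.12  0.95 -1.59] [ 0.4977424  -0.07597312  0.14415455]
```

{"op": "send_rows", "data": {
  "increments": [
    {"dx":0.088,"dy":0.125,"dz":0,"twist":0},
    {"dx":0.088,"dy":0.125,"dz":0,"twist":0},
    {"dx":0.088,"dy":0.125,"dz":0,"twist":0},
    {"dx":0.088,"dy":0.125,"dz":0,"twist":0},
    {"dx":0.088,"dy":0.125,"dz":0,"twist":0}
  ]
}}

```text
time_s: 5.32
tool_pos: [0.6146, -0.2314, 0.1443]
ee_rot: [3.141, 0.037, 0.001]
wrist_force: [1.5, -0.4, 0.6]
gripper_width: 1.001
grip_force: 0.0
```

{"op": "send_rows", "data": {
  "increments": [
    {"dx":0.088,"dy":0.125,"dz":0,"twist":0},
    {"dx":0,"dy":0,"dz":0,"twist":-0.0178},
    {"dx":0,"dy":0,"dz":0,"twist":-0.0178},
    {"dx":0,"dy":0,"dz":0,"twist":-0.0179},
    {"dx":0,"dy":0,"dz":0,"twist":-0.0179}
  ]
}}

```text
time_s: 5.73
tool_pos: [0.6365, -0.2606, 0.1436]
ee_rot: [3.053, 0.743, -0.0]
wrist_force: [-0.4, 0.3, -1.0]
gripper_width: 0.999
grip_force: 0.0
```

{"op": "send_rows", "data": {
  "increments": [
    {"dx":0,"dy":0,"dz":0,"twist":-0.0178},
    {"dx":0,"dy":0,"dz":0,"twist":-0.0178},
    {"dx":0,"dy":0,"dz":0,"twist":-0.0178},
    {"dx":0,"dy":0,"dz":0,"twist":-0.0179},
    {"dx":0,"dy":0,"dz":0,"twist":-0.0179}
  ]
}}

```text
time_s: 6.15
tool_pos: [0.6364, -0.2605, 0.1439]
ee_rot: [2.727, 1.558, -0.0]
wrist_force: [-0.3, 0.2, -0.1]
gripper_width: 1.001
grip_force: 0.0
```

{"op": "send_rows", "data": {
  "increments": [
    {"dx":0,"dy":0,"dz":0,"twist":-0.0178},
    {"dx":0,"dy":0,"dz":0,"twist":-0.0178},
    {"dx":0,"dy":0,"dz":0,"twist":-0.0179},
    {"dx":0,"dy":0,"dz":0,"twist":-0.0179},
    {"dx":0,"dy":0,"dz":0,"twist":-0.018}
  ]
}}

```text
time_s: 6.57
tool_pos: [0.6364, -0.2605, 0.1439]
ee_rot: [2.189, 2.253, -0.001]
wrist_force: [-0.3, 0.7, -0.4]
gripper_width: 0.997
grip_force: 0.0
```

```bash
python3 - <<'E'
from h import *
s=status.sense(); R=cv2.Rodrigues(s['ee_rot'])[0]; print(s['tool_pos'],'yaw',np.arctan2(R[1,0],R[0,0]),R[2],s['joints'].round(2))
snap('top','top3.png')
i=cv2.imread('pics/top3.png')[125:215,205:335]; cv2.imwrite('pics/z3.png',cv2.resize(i,None,fx=6,fy=6,interpolation=cv2.INTER_CUBIC))
E
```

```text
[ 0.63638914 -0.26054263  0.14390949] yaw 1.5998166495988664 [-6.14684715e-04 -8.20107757e-06 -9.99999811e-01] [ 0.76  0.6  -0.65  1.52  0.39  1.15  0.07]
```

View pics/z3.png

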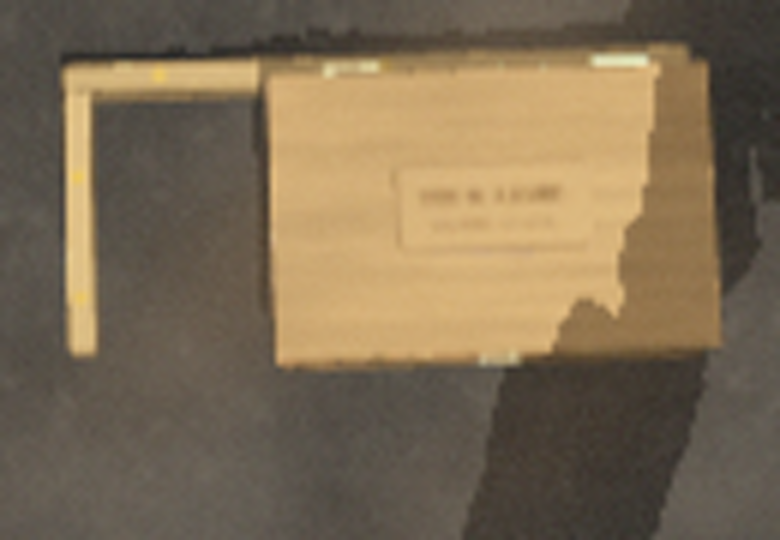

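The chest is nearly at the long rail and parallel to it: (266,75), (709,61), (722,347), (277,366). Now I'll descend beside the right end.

```bash
python3 - <<'E'
from h import *
gaps('top3.png',[(266,75),(709,61),(722,347),(277,366)])
E
```

```text
[[-0.0053, -0.1012], [-0.0053, -0.3471], [-0.1658, -0.3461], [-0.1684, -0.1025]] [[0.7341, 0.0627], [0.74, -0.1832], [0.5795, -0.186], [0.5711, 0.0575]]
```

{"op": "send_rows", "data": {
  "increments": [
    {"dx":0,"dy":0,"dz":0.12,"twist":0},
    {"dx":0,"dy":0,"dz":0.12,"twist":0},
    {"dx":0,"dy":0,"dz":0.12,"twist":0},
    {"dx":0,"dy":0,"dz":0.12,"twist":0},
    {"dx":0,"dy":0,"dz":0,"twist":0}
  ]
}}

```text
time_s: 7.03
tool_pos: [0.6314, -0.2595, 0.0173]
ee_rot: [-2.19, -2.238, 0.009]
wrist_force: [-1.6, 0.7, -1.4]
gripper_width: 1.001
grip_force: 0.0
```

{"op": "send_rows", "data": {
  "increments": [
    {"dx":0,"dy":0.088,"dz":-0.02,"twist":0},
    {"dx":0.08,"dy":0,"dz":0,"twist":0},
    {"dx":0.08,"dy":0,"dz":0,"twist":0},
    {"dx":0.05,"dy":0,"dz":0,"twist":0},
    {"dx":0.015,"dy":0,"dz":0,"twist":0}
  ]
}}

```text
time_s: 7.45
tool_pos: [0.6584, -0.1999, 0.0306]
ee_rot: [2.191, 2.25, 0.003]
wrist_force: [0.1, 0.9, 0.2]
gripper_width: 1.001
grip_force: 0.0
```

{"op": "send_rows", "data": {
  "increments": [
    {"dx":0.016,"dy":0,"dz":0,"twist":0},
    {"dx":0.016,"dy":0,"dz":0,"twist":0},
    {"dx":0.016,"dy":0,"dz":0,"twist":0},
    {"dx":0.016,"dy":0,"dz":0,"twist":0},
    {"dx":0.016,"dy":0,"dz":0,"twist":0}
  ]
}}

```text
time_s: 7.87
tool_pos: [0.657, -0.1877, 0.0293]
ee_rot: [2.197, 2.241, -0.004]
wrist_force: [-0.4, -5.4, 2.2]
gripper_width: 0.998
grip_force: 2.5
```

{"op": "send_rows", "data": {
  "increments": [
    {"dx":0.016,"dy":0,"dz":0,"twist":0},
    {"dx":0.016,"dy":0,"dz":0,"twist":0},
    {"dx":0.016,"dy":0,"dz":0,"twist":0},
    {"dx":0.016,"dy":0,"dz":0,"twist":0},
    {"dx":0.016,"dy":0,"dz":0,"twist":0}
  ]
}}

```text
time_s: 8.28
tool_pos: [0.6569, -0.1648, 0.0292]
ee_rot: [2.196, 2.244, -0.001]
wrist_force: [0.3, -4.9, 3.1]
gripper_width: 1.002
grip_force: 2.6
```

{"op": "send_rows", "data": {
  "increments": [
    {"dx":0.02,"dy":0,"dz":0,"twist":0},
    {"dx":0.02,"dy":0,"dz":0,"twist":0},
    {"dx":0.02,"dy":0,"dz":0,"twist":0},
    {"dx":0.02,"dy":0,"dz":0,"twist":0},
    {"dx":0.02,"dy":0,"dz":0,"twist":0}
  ]
}}

```text
time_s: 8.7
tool_pos: [0.6563, -0.1398, 0.0292]
ee_rot: [2.196, 2.244, -0.001]
wrist_force: [-0.0, -5.6, 3.8]
gripper_width: 0.995
grip_force: 2.6
```

{"op": "send_rows", "data": {
  "increments": [
    {"dx":0.02,"dy":0,"dz":0,"twist":0},
    {"dx":0.02,"dy":0,"dz":0,"twist":0},
    {"dx":0.02,"dy":0,"dz":0,"twist":0},
    {"dx":0.016,"dy":0,"dz":0,"twist":0},
    {"dx":0.016,"dy":0,"dz":0,"twist":0}
  ]
}}

```text
time_s: 9.12
tool_pos: [0.6558, -0.1166, 0.0292]
ee_rot: [2.196, 2.245, -0.001]
wrist_force: [0.6, -7.3, 3.9]
gripper_width: 0.998
grip_force: 2.8
```

{"op": "send_rows", "data": {
  "increments": [
    {"dx":0.014,"dy":0,"dz":0,"twist":0},
    {"dx":0.014,"dy":0,"dz":0,"twist":0},
    {"dx":0.014,"dy":0,"dz":0,"twist":0},
    {"dx":0.01,"dy":0,"dz":0,"twist":0},
    {"dx":0.008,"dy":0,"dz":0,"twist":0}
  ]
}}

```text
time_s: 9.53
tool_pos: [0.6554, -0.1015, 0.0292]
ee_rot: [2.195, 2.245, -0.001]
wrist_force: [0.0, -5.5, 3.5]
gripper_width: 0.999
grip_force: 2.8
```

{"op": "send_rows", "data": {
  "increments": [
    {"dx":0.006,"dy":0,"dz":0,"twist":0},
    {"dx":0.006,"dy":0,"dz":0,"twist":0},
    {"dx":0.006,"dy":0,"dz":0,"twist":0}
  ]
}}

```text
time_s: 9.78
tool_pos: [0.6553, -0.0974, 0.0292]
ee_rot: [2.195, 2.245, -0.001]
wrist_force: [0.0, -6.0, 3.5]
gripper_width: 0.997
grip_force: 2.8
```

{"op": "send_rows", "data": {
  "increments": [
    {"dx":0.005,"dy":0,"dz":0,"twist":0},
    {"dx":0.005,"dy":0,"dz":0,"twist":0},
    {"dx":0.005,"dy":0,"dz":0,"twist":0}
  ]
}}

```text
time_s: 10.03
tool_pos: [0.6552, -0.0937, 0.0292]
ee_rot: [2.196, 2.245, -0.001]
wrist_force: [0.8, -5.6, 3.5]
gripper_width: 0.999
grip_force: 2.8
```

```bash
python3 - <<'E'
from h import *
snap('top','top4.png')
i=cv2.imread('pics/top4.png')[125:215,205:335]; cv2.imwrite('pics/z4.png',cv2.resize(i,None,fx=6,fy=6,interpolation=cv2.INTER_CUBIC))
E
```

```text
(no output)
```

View pics/z4.png

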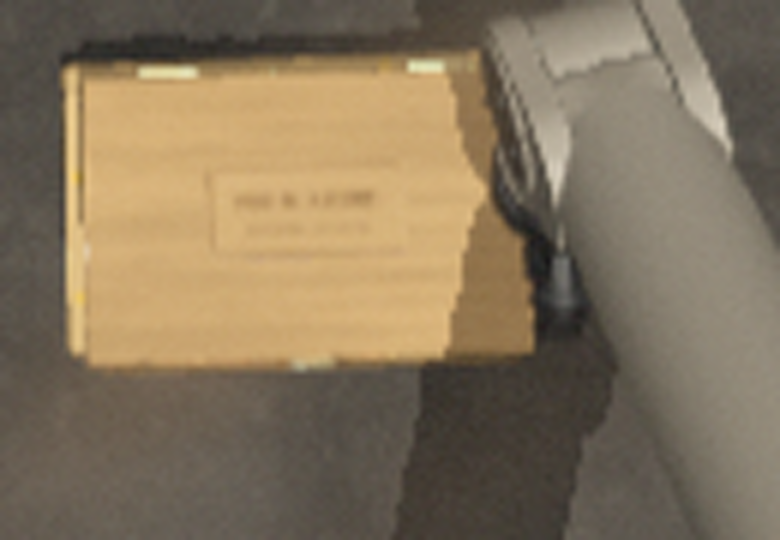

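The left end is now close to the short rail, with the lid's left edge at about (82,78)–(88,367). I'll creep on until the force rises.

{"op": "send_rows", "data": {
  "increments": [
    {"dx":0.005,"dy":0,"dz":0,"twist":0},
    {"dx":0.005,"dy":0,"dz":0,"twist":0}
  ]
}}

```text
time_s: 10.25
tool_pos: [0.6552, -0.092, 0.0292]
ee_rot: [2.195, 2.244, -0.003]
wrist_force: [-0.4, -8.1, 3.8]
gripper_width: 1.005
grip_force: 4.3
```

{"op": "send_rows", "data": {
  "increments": [
    {"dx":0.005,"dy":0,"dz":0,"twist":0},
    {"dx":0.005,"dy":0,"dz":0,"twist":0}
  ]
}}

```text
time_s: 10.42
tool_pos: [0.6551, -0.0921, 0.0292]
ee_rot: [2.194, 2.242, -0.006]
wrist_force: [0.7, -12.0, 3.8]
gripper_width: 1.004
grip_force: 6.0
```

```bash
python3 - <<'E'
from h import *
gaps('top4.png',[(82,77),(88,366),(533,354)])
E
```

```text
[[-0.0032, 0.0008], [-0.165, 0.0007], [-0.1663, -0.2426]] [[0.7338, 0.1647], [0.572, 0.1608], [0.5766, -0.0825]]
```

It is seated on the short rail: motion stalled at 12 N. Next I'll retreat, go round and close the remaining ~4 mm against the long rail.

{"op": "send_rows", "data": {
  "increments": [
    {"dx":-0.08,"dy":0,"dz":0,"twist":0},
    {"dx":-0.12,"dy":0,"dz":0,"twist":0},
    {"dx":0,"dy":0,"dz":-0.16,"twist":0},
    {"dx":0,"dy":0,"dz":-0.16,"twist":0},
    {"dx":0,"dy":0,"dz":-0.16,"twist":0}
  ]
}}

```text
time_s: 10.83
tool_pos: [0.6548, -0.1353, 0.1487]
ee_rot: [-2.191, -2.244, -0.001]
wrist_force: [0.7, 1.1, 0.3]
gripper_width: 1.002
grip_force: 0.0
```

{"op": "send_rows", "data": {
  "increments": [
    {"dx":0,"dy":0,"dz":0,"twist":0.0178},
    {"dx":0,"dy":0,"dz":0,"twist":0.0178},
    {"dx":0,"dy":0,"dz":0,"twist":0.0178},
    {"dx":0,"dy":0,"dz":0,"twist":0.0179},
    {"dx":0,"dy":0,"dz":0,"twist":0.0179}
  ]
}}

```text
time_s: 11.25
tool_pos: [0.6556, -0.1345, 0.1481]
ee_rot: [-2.731, -1.546, -0.001]
wrist_force: [0.3, 0.1, -0.1]
gripper_width: 0.996
grip_force: 0.0
```

{"op": "send_rows", "data": {
  "increments": [
    {"dx":0,"dy":0,"dz":0,"twist":0.0178},
    {"dx":0,"dy":0,"dz":0,"twist":0.0178},
    {"dx":0,"dy":0,"dz":0,"twist":0.0178},
    {"dx":0,"dy":0,"dz":0,"twist":0.0179},
    {"dx":0,"dy":0,"dz":0,"twist":0.0179}
  ]
}}

```text
time_s: 11.67
tool_pos: [0.6556, -0.1344, 0.1479]
ee_rot: [-3.052, -0.73, 0.001]
wrist_force: [-0.7, 0.5, -0.6]
gripper_width: 1.003
grip_force: 0.0
```

{"op": "send_rows", "data": {
  "increments": [
    {"dx":0,"dy":0,"dz":0,"twist":0.0178},
    {"dx":0,"dy":0,"dz":0,"twist":0.0178},
    {"dx":0,"dy":0,"dz":0,"twist":0.0179},
    {"dx":0,"dy":0,"dz":0,"twist":0.0179},
    {"dx":0,"dy":0,"dz":0,"twist":0}
  ]
}}

```text
time_s: 12.08
tool_pos: [0.6556, -0.1345, 0.148]
ee_rot: [-3.139, -0.039, 0.002]
wrist_force: [-0.6, 0.4, 1.1]
gripper_width: 1.001
grip_force: 0.0
```

```bash
python3 - <<'E'
from h import *
s=status.sense(); R=cv2.Rodrigues(s['ee_rot'])[0]; print(s['tool_pos'],'yaw',np.arctan2(R[1,0],R[0,0]),R[2])
d=R.T@(np.array([.47,.035,.15])-s['tool_pos']); print(d/.25)
E
```

```text
[ 0.65564654 -0.13452681  0.1479814 ] yaw 0.024799116044174365 [-0.00108253 -0.00259756 -0.99999604]
[-0.72555142 -0.69632892 -0.00548021]
```

{"op": "send_rows", "data": {
  "increments": [
    {"dx":-0.104,"dy":-0.1,"dz":0,"twist":0},
    {"dx":-0.104,"dy":-0.1,"dz":0,"twist":0},
    {"dx":-0.104,"dy":-0.1,"dz":0,"twist":0},
    {"dx":-0.104,"dy":-0.1,"dz":0,"twist":0},
    {"dx":-0.104,"dy":-0.1,"dz":0,"twist":0}
  ]
}}

```text
time_s: 12.5
tool_pos: [0.5209, -0.0129, 0.1482]
ee_rot: [-3.14, -0.045, 0.002]
wrist_force: [0.3, 1.4, -0.1]
gripper_width: 1.0
grip_force: 0.0
```

{"op": "send_rows", "data": {
  "increments": [
    {"dx":-0.104,"dy":-0.1,"dz":0,"twist":0},
    {"dx":-0.104,"dy":-0.1,"dz":0,"twist":0},
    {"dx":0,"dy":0,"dz":0.16,"twist":0},
    {"dx":0,"dy":0,"dz":0.16,"twist":0},
    {"dx":0,"dy":0,"dz":0.16,"twist":0}
  ]
}}

```text
time_s: 12.92
tool_pos: [0.4698, 0.0351, 0.0286]
ee_rot: [-3.14, -0.047, -0.005]
wrist_force: [0.4, -1.0, 0.4]
gripper_width: 1.003
grip_force: 0.0
```

{"op": "send_rows", "data": {
  "increments": [
    {"dx":0.08,"dy":0,"dz":0,"twist":0},
    {"dx":0.08,"dy":0,"dz":0,"twist":0},
    {"dx":0.06,"dy":0,"dz":0,"twist":0},
    {"dx":0.03,"dy":0,"dz":0,"twist":0},
    {"dx":0,"dy":0,"dz":0,"twist":0}
  ]
}}

```text
time_s: 13.33
tool_pos: [0.5335, 0.036, 0.0287]
ee_rot: [-3.14, -0.042, -0.002]
wrist_force: [-0.1, 0.6, -0.5]
gripper_width: 0.999
grip_force: 0.0
```

{"op": "send_rows", "data": {
  "increments": [
    {"dx":0.04,"dy":0,"dz":0,"twist":0},
    {"dx":0.03,"dy":0,"dz":0,"twist":0},
    {"dx":0.02,"dy":0,"dz":0,"twist":0},
    {"dx":0.01,"dy":0,"dz":0,"twist":0},
    {"dx":0.008,"dy":0,"dz":0,"twist":0}
  ]
}}

```text
time_s: 13.75
tool_pos: [0.5594, 0.0353, 0.0289]
ee_rot: [3.141, 0.039, 0.0]
wrist_force: [0.3, 0.4, -0.2]
gripper_width: 1.001
grip_force: 0.0
```

{"op": "send_rows", "data": {
  "increments": [
    {"dx":0.006,"dy":0,"dz":0,"twist":0},
    {"dx":0.006,"dy":0,"dz":0,"twist":0},
    {"dx":0.006,"dy":0,"dz":0,"twist":0}
  ]
}}

```text
time_s: 14.0
tool_pos: [0.5627, 0.0353, 0.0287]
ee_rot: [3.141, 0.038, -0.003]
wrist_force: [-3.8, 0.2, 3.5]
gripper_width: 1.002
grip_force: 2.1
```

{"op": "send_rows", "data": {
  "increments": [
    {"dx":0.005,"dy":0,"dz":0,"twist":0},
    {"dx":0.005,"dy":0,"dz":0,"twist":0},
    {"dx":0.005,"dy":0,"dz":0,"twist":0}
  ]
}}

```text
time_s: 14.25
tool_pos: [0.5648, 0.0351, 0.0283]
ee_rot: [3.14, 0.039, -0.009]
wrist_force: [-6.7, -0.2, 5.0]
gripper_width: 0.998
grip_force: 3.1
```

{"op": "send_rows", "data": {
  "increments": [
    {"dx":0.005,"dy":0,"dz":0,"twist":0},
    {"dx":0.005,"dy":0,"dz":0,"twist":0}
  ]
}}

```text
time_s: 14.42
tool_pos: [0.5673, 0.0353, 0.0284]
ee_rot: [3.14, 0.039, -0.008]
wrist_force: [-5.8, -0.5, 4.3]
gripper_width: 0.996
grip_force: 3.0
```

{"op": "send_rows", "data": {
  "increments": [
    {"dx":0.005,"dy":0,"dz":0,"twist":0},
    {"dx":0.005,"dy":0,"dz":0,"twist":0}
  ]
}}

```text
time_s: 14.58
tool_pos: [0.5676, 0.0352, 0.0282]
ee_rot: [3.139, 0.039, -0.016]
wrist_force: [-13.8, -1.2, 12.2]
gripper_width: 0.996
grip_force: 6.7
```

{"op": "send_rows", "data": {
  "increments": [
    {"dx":0.005,"dy":0,"dz":0,"twist":0},
    {"dx":0,"dy":0,"dz":0,"twist":0}
  ]
}}

```text
time_s: 14.75
tool_pos: [0.5675, 0.0352, 0.0281]
ee_rot: [3.139, 0.039, -0.02]
wrist_force: [-14.2, -0.5, 12.2]
gripper_width: 1.003
grip_force: 7.0
```

It has stalled on the long rail as well. I'll retreat and check.

{"op": "send_rows", "data": {
  "increments": [
    {"dx":-0.06,"dy":0,"dz":0,"twist":0},
    {"dx":-0.16,"dy":0,"dz":0,"twist":0},
    {"dx":-0.1,"dy":0,"dz":-0.12,"twist":0},
    {"dx":0,"dy":0,"dz":-0.16,"twist":0},
    {"dx":0,"dy":0,"dz":-0.16,"twist":0}
  ]
}}

```text
time_s: 15.17
tool_pos: [0.4906, 0.0334, 0.1387]
ee_rot: [3.141, 0.04, -0.006]
wrist_force: [1.5, -0.5, -0.6]
gripper_width: 0.999
grip_force: 0.0
```

```bash
python3 - <<'E'
from h import *
snap('top','top5.png');snap('scene','sc5.png')
a=cv2.resize(cv2.imread('pics/top5.png')[130:190,210:300],None,fx=8,fy=8,interpolation=cv2.INTER_CUBIC)
cv2.imwrite('pics/z5.png',a)
b=cv2.imread('pics/sc5.png')[130:330,120:380]; cv2.imwrite('pics/s5.png',cv2.resize(b,(780,600),interpolation=cv2.INTER_CUBIC))
E
```

```text
(no output)
```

View pics/z5.png

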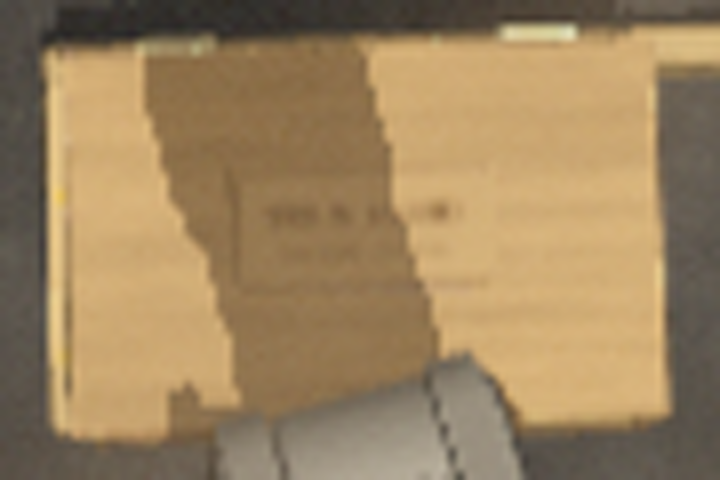

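View pics/s5.png

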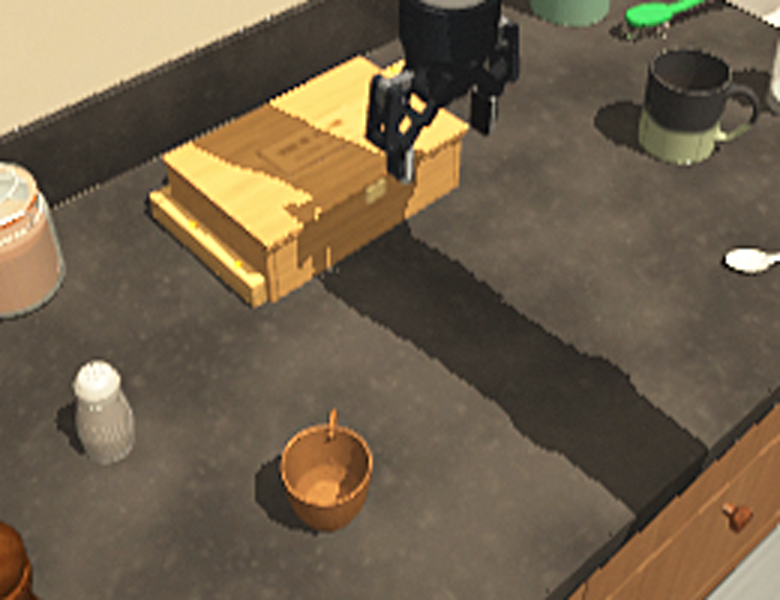

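The chest sits flush on both rails as far as the images resolve, and the bystanders are untouched. The front push could have opened a hairline gap at the short rail, so I'll press the right end once more.

{"op": "send_rows", "data": {
  "increments": [
    {"dx":0.092,"dy":0.102,"dz":0,"twist":0},
    {"dx":0.092,"dy":0.102,"dz":0,"twist":0},
    {"dx":0.092,"dy":0.102,"dz":0,"twist":0},
    {"dx":0.092,"dy":0.102,"dz":0,"twist":0},
    {"dx":0.092,"dy":0.102,"dz":0,"twist":0}
  ]
}}

```text
time_s: 15.68
tool_pos: [0.6129, -0.0924, 0.1387]
ee_rot: [3.141, 0.039, 0.001]
wrist_force: [1.2, 0.8, -0.2]
gripper_width: 1.002
grip_force: 0.0
```

{"op": "send_rows", "data": {
  "increments": [
    {"dx":0.092,"dy":0.102,"dz":0,"twist":0},
    {"dx":0.092,"dy":0.102,"dz":0,"twist":0},
    {"dx":0,"dy":0,"dz":0,"twist":-0.0178},
    {"dx":0,"dy":0,"dz":0,"twist":-0.0179},
    {"dx":0,"dy":0,"dz":0,"twist":-0.0179}
  ]
}}

```text
time_s: 16.1
tool_pos: [0.6594, -0.1416, 0.138]
ee_rot: [-3.089, -0.571, 0.0]
wrist_force: [0.1, 0.9, 0.3]
gripper_width: 0.997
grip_force: 0.0
```

{"op": "send_rows", "data": {
  "increments": [
    {"dx":0,"dy":0,"dz":0,"twist":-0.0178},
    {"dx":0,"dy":0,"dz":0,"twist":-0.0178},
    {"dx":0,"dy":0,"dz":0,"twist":-0.0178},
    {"dx":0,"dy":0,"dz":0,"twist":-0.0179},
    {"dx":0,"dy":0,"dz":0,"twist":-0.0179}
  ]
}}

```text
time_s: 16.52
tool_pos: [0.6591, -0.1409, 0.1384]
ee_rot: [2.81, 1.405, 0.0]
wrist_force: [-0.5, 0.5, -0.3]
gripper_width: 0.998
grip_force: 0.0
```

{"op": "send_rows", "data": {
  "increments": [
    {"dx":0,"dy":0,"dz":0,"twist":-0.0178},
    {"dx":0,"dy":0,"dz":0,"twist":-0.0178},
    {"dx":0,"dy":0,"dz":0,"twist":-0.0178},
    {"dx":0,"dy":0,"dz":0,"twist":-0.0179},
    {"dx":0,"dy":0,"dz":0,"twist":-0.0179}
  ]
}}

```text
time_s: 16.93
tool_pos: [0.6591, -0.141, 0.1384]
ee_rot: [2.311, 2.127, 0.0]
wrist_force: [0.1, 0.2, -0.1]
gripper_width: 1.0
grip_force: 0.0
```

{"op": "send_rows", "data": {
  "increments": [
    {"dx":0,"dy":0,"dz":0,"twist":-0.0179},
    {"dx":0,"dy":0,"dz":0,"twist":0}
  ]
}}

```text
time_s: 17.1
tool_pos: [0.659, -0.141, 0.1382]
ee_rot: [-2.193, -2.249, -0.0]
wrist_force: [-1.1, -0.9, 0.5]
gripper_width: 1.003
grip_force: 0.0
```

```bash
python3 - <<'E'
from h import *
s=status.sense(); R=cv2.Rodrigues(s['ee_rot'])[0]; print(s['tool_pos'],'yaw',np.arctan2(R[1,0],R[0,0]))
E
```

```text
[ 0.65903862 -0.14102842  0.13824178] yaw 1.5963869537436195
```

{"op": "send_rows", "data": {
  "increments": [
    {"dx":0,"dy":0,"dz":0.15,"twist":0},
    {"dx":0,"dy":0,"dz":0.15,"twist":0},
    {"dx":0,"dy":0,"dz":0.14,"twist":0},
    {"dx":0.08,"dy":0,"dz":0,"twist":0},
    {"dx":0.06,"dy":0,"dz":0,"twist":0}
  ]
}}

```text
time_s: 17.52
tool_pos: [0.6559, -0.1059, 0.0254]
ee_rot: [-2.197, -2.24, 0.005]
wrist_force: [1.3, 0.3, 0.2]
gripper_width: 1.001
grip_force: 0.0
```

{"op": "send_rows", "data": {
  "increments": [
    {"dx":0.02,"dy":0,"dz":0,"twist":0},
    {"dx":0.016,"dy":0,"dz":0,"twist":0},
    {"dx":0.008,"dy":0,"dz":0,"twist":0},
    {"dx":0.006,"dy":0,"dz":0,"twist":0},
    {"dx":0.006,"dy":0,"dz":0,"twist":0}
  ]
}}

```text
time_s: 17.93
tool_pos: [0.6586, -0.0928, 0.0298]
ee_rot: [2.195, 2.245, 0.0]
wrist_force: [1.0, 0.4, 0.5]
gripper_width: 1.003
grip_force: 0.0
```

{"op": "send_rows", "data": {
  "increments": [
    {"dx":0.005,"dy":0,"dz":0,"twist":0},
    {"dx":0.005,"dy":0,"dz":0,"twist":0},
    {"dx":0.005,"dy":0,"dz":0,"twist":0}
  ]
}}

```text
time_s: 18.18
tool_pos: [0.6582, -0.0919, 0.0294]
ee_rot: [2.194, 2.243, -0.005]
wrist_force: [0.6, -7.9, 3.3]
gripper_width: 0.997
grip_force: 4.0
```

{"op": "send_rows", "data": {
  "increments": [
    {"dx":0.005,"dy":0,"dz":0,"twist":0},
    {"dx":0.005,"dy":0,"dz":0,"twist":0}
  ]
}}

```text
time_s: 18.35
tool_pos: [0.6582, -0.0921, 0.0294]
ee_rot: [2.193, 2.241, -0.009]
wrist_force: [-0.2, -11.4, 3.9]
gripper_width: 1.0
grip_force: 5.4
```

It stalled at the same y (−0.092) as before, so it is home. I'll retreat and hand in.

{"op": "send_rows", "data": {
  "increments": [
    {"dx":-0.06,"dy":0,"dz":0,"twist":0},
    {"dx":-0.14,"dy":0,"dz":0,"twist":0},
    {"dx":0,"dy":0,"dz":-0.16,"twist":0},
    {"dx":0,"dy":0,"dz":-0.16,"twist":0},
    {"dx":0,"dy":0,"dz":-0.16,"twist":0}
  ]
}}

```text
time_s: 18.77
tool_pos: [0.658, -0.1365, 0.149]
ee_rot: [-2.195, -2.243, 0.0]
wrist_force: [1.2, 0.4, 0.8]
gripper_width: 1.0
grip_force: 0.0
```

```bash
python3 - <<'E'
from h import *
snap('top','top6.png')
a=cv2.resize(cv2.imread('pics/top6.png')[130:190,210:300],None,fx=8,fy=8,interpolation=cv2.INTER_CUBIC)
cv2.imwrite('pics/z6.png',a)
E
```

```text
(no output)
```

View pics/z6.png

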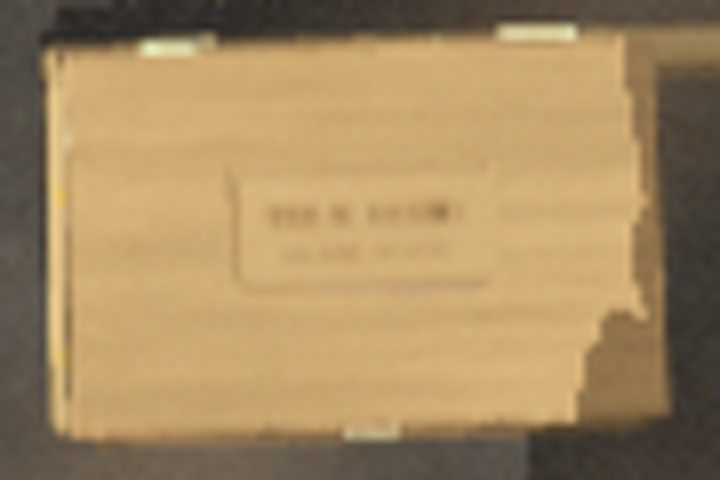

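The chest sits square in the corner, with its left lid edge at about (65,50)–(70,437) parallel to the short rail and its back on the long rail.

```bash
python3 -c "
from rig import ctrl
print(ctrl.finish_job())"
```

```text
the job is handed in; nothing more can be done
None
```

I pushed the tea chest home into the corner of the rail, seated against both sides, without touching the mug, small cup or salt shaker, and handed the job in at about 19 s.

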